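# Draw one charge of grinding balls

## Task

Stand the empty steel grinding jar upright on the bench under the chute of the ball magazine. Then pull the stiff slide gate out by its black bar until the red-knobbed index plunger drops into the gate and locks it, and no further: both balls of the end chamber must roll into the jar, the next charge must stay up, and the plunger's block must not be dragged along its rail. Leave the jar standing under the chute, and leave the jar lid, the amber vial and the timer where they are.

Things in the scene. Friction and masses are not known exactly. Their poses are not given: they have to be found in the camera images.
- magazine: Fixed ball magazine: dark blue stand, 132 mm wide, a level steel slide gate on it, above that two clear chambers (top 180 mm high) with two 24 mm steel balls each. Origin on the bench midway between the chambers; +x to its back, +y to the chute side, z up. Chambers at y = 30 and -30 mm. A steel chute, 36 mm wide, slopes from the 30 mm chamber towards -x; the front rail ends at x = -25 mm.
- gate (a joint): Travel of the slide gate in m, range 0 (shut) to 0.11; grows as it is pulled out along the magazine's -y. Stiff: about 11 to 15 N keep it sliding, and it stays where it is left. The end chamber empties at about 0.033; at about 0.089 the next charge falls.
- gate_bar (a point): Middle of the pull bar: a level black bar 10 mm thick, 66 mm long along the magazine's x, on two posts 48 mm apart (clear), 160 mm above the bench and 36 mm above the gate plate; moves with the gate. Shut, it is 62 mm outside the stand's rails, so a gripper fits over it from above with a finger on the magazine's +y and -y side. Its axes are the magazine's.
- plunger (a joint): Spring index plunger, in m: 0 while its pin rides on the gate, 0.006 once the pin has dropped into the gate's hole (by itself) and locks it; its red knob sinks as much. The block is clamped elsewhere for each batch and hides the hole: the gate locks somewhere between 0.034 and 0.072 of travel, to be felt: the pull, steady before, rises sharply. Locked, the gate moves neither on nor back.
- index_block_top (a point): Top of the steel sleeve round the plunger, on the dark block behind the chambers, 167 mm above the bench. The block is held on the rear rail only by a friction clamp: once the pin is in the hole, a pull on the bar of more than about 33 N (clamp and gate together) drags the block along with the gate.
- jar: Open steel grinding jar, 64 mm outer diameter, 58 mm high, wall 4 mm, floor 6 mm, 0.35 kg. Origin at the centre of its underside, z up its axis; it starts upright and empty on the bench.
- chute_drop (a point): Point on the bench 27 mm in front of the chute's lip where the balls come down: the jar's axis belongs here, within about 15 mm. The lip (66 mm above the bench, cheeks to 80 mm, rising 8 degrees to the back) then overhangs the jar's rim by 5 mm. Its axes are the magazine's: -x leads clear of the chute.
- ball_a1_center (a point): Centre of the lower 24 mm steel ball (57 g) in the end chamber over the chute.
- ball_a2_center (a point): Centre of the upper 24 mm steel ball (57 g) in the end chamber over the chute.
- ball_b1_center (a point): Centre of the lower 24 mm steel ball in the other chamber, the next charge, which stays up.
- jar_lid: Steel lid of the jar, 64 mm diameter, 20 mm high with its knob, lying on the bench; a bystander. Origin at the centre of its underside.
- amber_vial: Amber glass vial with a metal cap, 25 mm diameter, 50 mm high; a bystander. Origin at the centre of its underside.
- timer: White bench timer with coloured keys, 66 x 58 x 20 mm; a bystander. Origin at the centre of its underside.

How it is judged (in metres and radians):
On the way, in this order (a step that is already met when the one before it is completed fails the run):
1. the jar stands upright on the bench under the chute, the gate still shut (horizontal distance between jar and chute_drop below 0.016 m and angle between jar's own z axis and vertical below 0.06 rad and height (world z) of jar below 0.003 m and value of joint gate below 0.01 m), for 0.2 s.
2. the plunger has dropped into the gate (value of joint plunger above 0.004 m), for 0.2 s.
At the end, for the whole second after the job is handed in: The plunger is down in the gate (more than 4 mm), its block less than 4 mm from where it was clamped; both balls of the end chamber lie in the jar, the next charge is still up in its chamber; the jar stands upright on the bench with its axis within 22 mm of the drop point, at rest (value of joint plunger above 0.004 m and distance of index_block_top from where it was at the start of the episode below 0.004 m and horizontal distance between each of ball_a1_center, ball_a2_center and jar below 0.022 m and height (world z) of each of ball_a1_center, ball_a2_center below 0.055 m and height (world z) of ball_b1_center above 0.12 m and horizontal distance between jar and chute_drop below 0.022 m and angle between jar's own z axis and vertical below 0.06 rad and height (world z) of jar below 0.003 m and linear speed of jar below 0.02 m/s); the robot touches nothing.
It fails at once if the jar lid, the amber vial or the timer was moved by more than 20 mm (distance of any of jar_lid, amber_vial, timer from where it was at the start of the episode above 0.02 m).
It also fails if it takes over 64 s, if anything falls off the work surface, if the arm or the gripper's body presses on something with over 40 N, if the wrist force passes 120 N, or if a joint passes its speed limit or range.

## Robot

A 7-joint arm with a two-finger parallel gripper is mounted at the origin on a cart in front of the work surface, level with it; the furniture and walls round the work are solid. World frame = base frame: x ahead of the robot, y to its left, z up, the work surface at z = 0. Lengths are in mm, angles in rad, forces in N, time in s.
With the tool pointing down it reaches from about 425 to 825 mm from the base axis. Payload 3.6 kg.
Tool frame: the origin (TCP) lies at the centre of the arm's flange, where the gripper is bolted on; the fingertips stand 173 mm ahead of it and the grasp point (between the pads) lies 155 mm ahead of it; y points along the fingers, x is the direction in which the jaws open and shut, and the axes are right-handed (so a half turn about y gives the same grasp; the last joint's range is limited). The gripper opens to 85 mm and grips with 20 to 120 N. Pads are 22 mm wide; open, the fingers measure 114 mm over their backs; the gripper's body (76 mm by 85 mm) begins 54 mm behind the grasp point. The pads swing forward as they close: fully open they stand 13 mm farther back than shut.
Start: joints at [-1.331, 0.615, -0.013, 1.423, 0.008, 1.103, -0.04], TCP at [170.719, 627.161, 404.697] pointing down, gripper open.
Joint ranges: [-3.12, 3.12], [-0.3, 2.06], [-1.34, 1.32], [0.26, 2.42], [-1.36, 4.5], [0.01, 1.98], [-2.84, 2.84]. Speed limits (rad/s): [2.79, 2.79, 3.14, 3.14, 3.14, 3.14, 3.14].

## Interface

Orientations are given as a unit quaternion [x, y, z, w].
In Python, from workcell import monitor, vision, close_job gives the robot as it stands.
- The arm moves only by the tool apply_moves, never from a script. Its argument "moves" is a list of rows, each a list of 3 entries, a list of its own where there are three numbers: the closure, from -1 (fully open) to 1 (shut), then the shift along the world's x, y, z in cm, then the turn about the world's z in rad. A call has 1 to 12 rows; each row is the pose to reach, as a shift and turn from the pose commanded when the call began; what a row does not reach only later rows make up. A row lasts 1/8 s, in which the tool goes at most 62.5 mm and 10.7 degrees, less where a joint would pass 70% of its speed; a pose out of reach is approached as far as the arm can. A call with a gripper value outside its range is refused whole. The fingers move at their own pace and stop on an object; the grip force is fixed at half the most. Time passes only in rows, so rows that repeat a pose let the fingers close. It gives the time, the measured TCP pose, the force and the opening at its end, in the units of the state.
- monitor.get_state(): the state, without advancing time (a new reading comes with each control period).
- vision.get_image(name): name is "scene" or "top"; returns the picture (480x640x3 uint8, red, green, blue); there is no depth.
- vision.calibration(name): a dict with "vertical_fov" (degrees; the focal length in pixels is half the picture's height over the tangent of half this angle, whatever the lens; pixels are square), "cx", "cy" (the principal point, pixels), "k1" (the pictures are not rectified: a ray, as slopes to the right and down, at radius r is drawn at 1 + k1 r^2 times it, then the intrinsics apply), "rvec" (rotation vector, rad) and "tvec" (3), from world to camera coordinates, as OpenCV has them. Camera axes: x right, y down, z forward; pixel columns grow to the right and rows downward; lengths in mm; the calibration is good to about 2 mm. A picture is of the moment at which its call begins. calibration takes no time and is no camera call.
- close_job(): hands the job in, once; it reports no verdict.
Trained networks look in the newest picture that a camera, given by its name, has taken for a name from the list of things; names that differ only in an ending like _2 or _b are one class to them, and where a whole thing is asked for, a point or a joint stands for the part that bears it (a point fixed in the world has none). Each returns a list of dicts, best first, with "conf" (0 to 1); they miss things now and then, are a little off and sometimes report something else, mostly with a low value. They report only what shows in the picture. A call takes as long as a camera call.
- vision.masks_of(name, camera): "mask" (480x640 bool, what is visible of it).
- vision.pinpoint(name, camera): "location" ([x, y, z] in mm, in the coordinates of the camera as it stood for that picture, good to about 4 mm: a listed point, or the origin of a listed thing).
The state is a dict: "time": time; "qpos": joint angles; "qd": joint speeds; "tau": joint torques, N m; "tool_pos": TCP position; "orientation": TCP orientation; "ft_force": force on the tool from outside, world axes, zero at the start; "moment": the same for the moment, N m; "gripper_width": finger opening in mm.
Only numpy, scipy, OpenCV 4.12 (cv2) and the standard library are available. Lean on these libraries where they do the work, as an engineer would, in place of code of your own. Each camera call takes 0.05 s, during which the arm holds its last target.

## Working session

There is one attempt and no reset: what is moved stays moved. The work goes in short steps, Python scripts to look and compute and a tool call to move; the robot and the scene stay as the last step left them, time stands still between calls to the robot, and variables do not carry over. Pictures are saved under pics/ and viewed, and the job is handed in when it is done.

Besides the shell and the picture viewer there is one more tool, called after "Request:" by a JSON object that holds its "api" and its "payload". apply_moves: Moves the arm, as the interface text tells. Its arguments: {"type":"object","properties":{"moves":{"type":"array","items":{"type":"array"}}},"required":["moves"]}

```bash
mkdir -p pics; cat > h.py <<'E'
import numpy as np, cv2
from workcell import monitor, vision
def cam(n):
    c=vision.calibration(n); R=cv2.Rodrigues(np.array(c["rvec"],float))[0]; t=np.array(c["tvec"],float)
    f=240/np.tan(np.radians(c["vertical_fov"])/2); return c,R,t,f
def to_world(n,p):
    c,R,t,f=cam(n); return R.T@(np.array(p)-t)
def proj(n,P):
    c,R,t,f=cam(n); q=R@np.array(P,float)+t; s=q[:2]/q[2]; s=s*(1+c["k1"]*(s@s)); return s*f+[c["cx"],c["cy"]]
def ray(n,uv,z):
    c,R,t,f=cam(n); d=(np.array(uv,float)-[c["cx"],c["cy"]])/f; s=d.copy()
    for _ in range(30): s=d/(1+c["k1"]*(s@s))
    o=-R.T@t; v=R.T@np.array([s[0],s[1],1]); return o+v*(z-o[2])/v[2]
def snap(n,fn):
    im=vision.get_image(n); cv2.imwrite("pics/"+fn,im[:,:,::-1]); return im
E
python3 - <<'E'
from h import *
for n in("scene","top"):
    snap(n,n+"0.png"); print(n,cam(n)[0])
    for k in("magazine","gate_bar","index_block_top","jar","chute_drop","jar_lid","amber_vial","timer"):
        try: print(k,[(round(d["conf"],2),to_world(n,d["location"]).round(1)) for d in vision.pinpoint(k,n)[:3]])
        except Exception as e: print(k,e)
s=monitor.get_state(); print(s)
E
```

```text
scene {'vertical_fov': 50.92753242995188, 'cx': 321.1093078839014, 'cy': 239.18306009953886, 'k1': -0.07830857594706876, 'rvec': array([ 2.12367752, -1.19794036,  0.47591483]), 'tvec': array([-154.39772405,  425.69414726,  942.27124752])}
magazine [(0.57, array([525.7, 229.8,   1. ]))]
gate_bar [(0.7, array([552.9, 106.9, 154.8]))]
index_block_top [(0.65, array([559. , 232.1, 166.2]))]
jar [(0.72, array([ 435. , -120.4,    0.9]))]
chute_drop []
jar_lid [(0.8, array([ 4.194e+02,  2.830e+01, -1.000e-01]))]
amber_vial []
timer [(0.94, array([425.6, 491. ,  -0.9])), (0.57, array([ 391.5, -283.2,   -1.7]))]
top {'vertical_fov': 57.26474509988423, 'cx': 319.1330958206161, 'cy': 241.6397491205698, 'k1': -0.01858326768532339, 'rvec': array([ 2.19603576, -2.15917052,  0.07595373]), 'tvec': array([ 102.29221085,  490.78504297, 1036.67298214])}
magazine [(0.81, array([527.9, 234.7,   1.2]))]
gate_bar [(0.73, array([552. , 112.3, 159.6]))]
index_block_top [(0.72, array([559.7, 231.9, 170.8]))]
jar [(0.84, array([ 436.2, -114.5,   -0.8]))]
chute_drop []
jar_lid [(0.86, array([423.2,  34.9,   2.2]))]
amber_vial []
timer [(0.97, array([427. , 493.7,   1.2]))]
{'time': 0.9, 'qpos': array([-1.33153333,  0.61487518, -0.01260078,  1.42338116,  0.00811574,
        1.10343041, -0.04041547]), 'qd': array([ 1.50483499e-03, -2.44544120e-05,  3.26901102e-04, -1.94512421e-04,
        1.04308850e-03,  1.85360814e-04,  1.31987760e-03]), 'tau': array([ 3.13764485e-04, -4.69092786e+01,  2.59265928e-01, -1.71341604e+01,
        1.00198467e-02,  1.63898490e-03, -9.88047191e-06]), 'tool_pos': array([170.69898332, 627.16431983, 404.719609  ]), 'orientation': array([ 0.56183352,  0.4293393 , -0.42937349, -0.56182672]), 'ft_force': array([-0.16347385,  0.02334864, -0.58558611]), 'moment': array([0.03152961, 0.02201862, 0.06559961]), 'gripper_width': 85.43730123134905}
```

View pictures.

View pics/scene0.png

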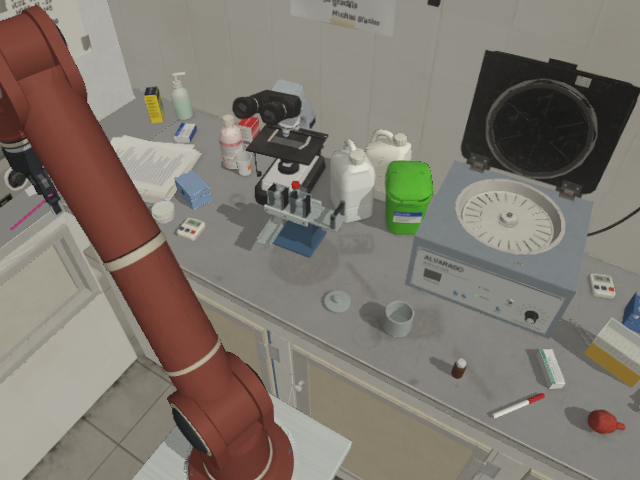

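View pics/top0.png

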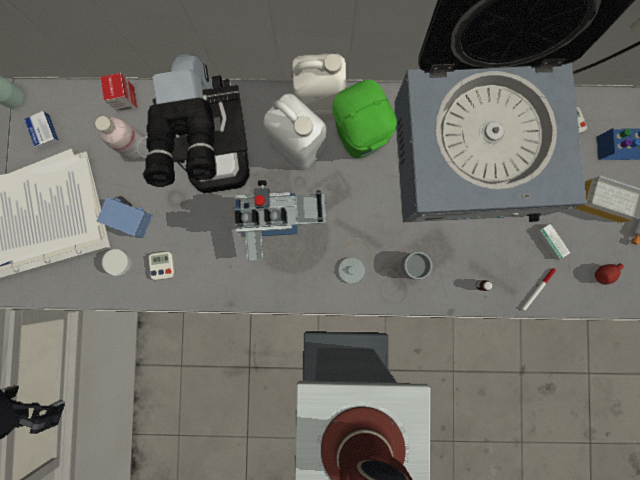

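```bash
python3 - <<'E'
from h import *
im=cv2.imread("pics/top0.png"); cv2.imwrite("pics/tc.png",cv2.resize(im[170:270,220:340],None,fx=6,fy=6,interpolation=cv2.INTER_CUBIC))
im=cv2.imread("pics/scene0.png"); cv2.imwrite("pics/sc.png",cv2.resize(im[170:265,235:365],None,fx=6,fy=6,interpolation=cv2.INTER_CUBIC))
E
```

```text
(no output)
```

View pics/tc.png

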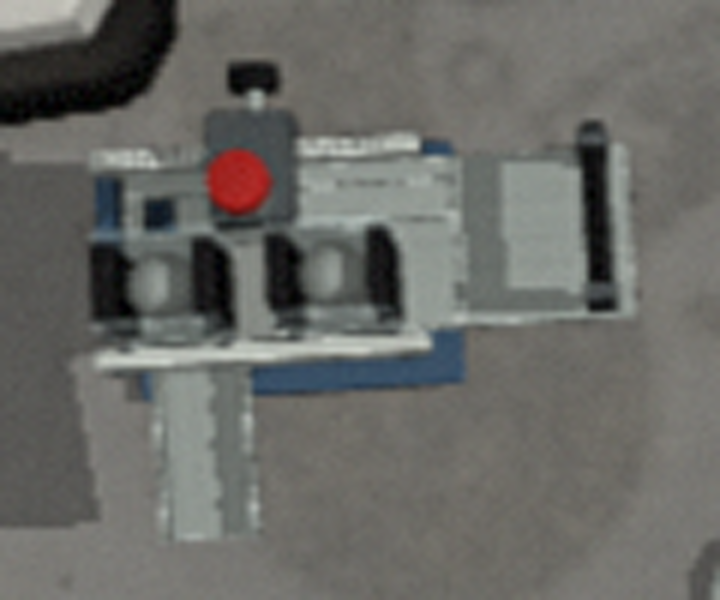

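View pics/sc.png

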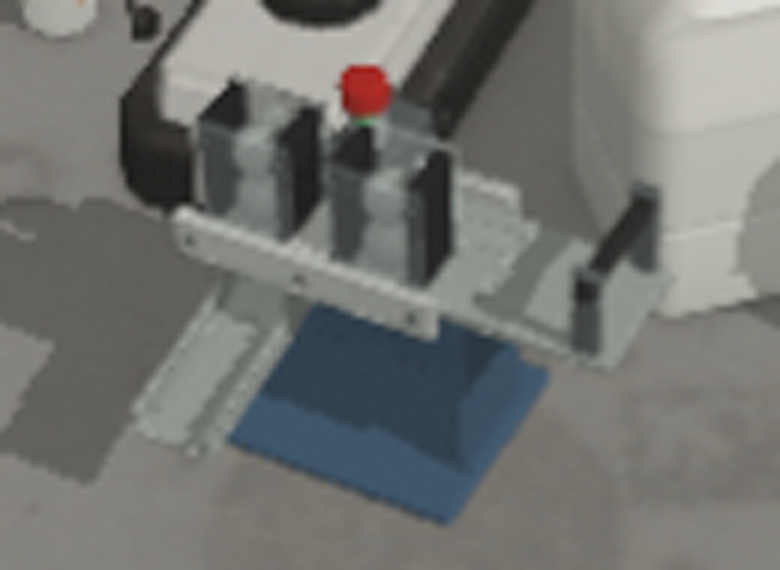

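```bash
python3 - <<'E'
from h import *
def p(u,v,z): return ray("top",(220+u/6-.5+.08,170+v/6-.5+.08),z)
def ps(u,v,z): return ray("scene",(235+u/6-.42,170+v/6-.42),z)
L=[("lipL",160,540,70),("lipR",260,538,70),("chuteTL",152,370,80),("chuteTR",250,368,80),("barB",592,130,165),("barF",600,304,165),("gateFL",467,322,124),("gateFR",632,316,124),("gateBR",622,146,124),("railL",97,362,130),("railR",430,342,130),("footL",143,398,0),("footR",464,380,0),("knob",239,181,185)]
d={}
for n,u,v,z in L:
    d[n]=p(u,v,z); print(n,d[n].round(1))
def yaw(a,b): v=d[b]-d[a]; return np.degrees(np.arctan2(v[1],v[0])).round(1)
print(yaw("barF","barB"),yaw("gateFR","gateFL")-90,yaw("railR","railL")-90,yaw("lipR","lipL")-90,yaw("gateFR","gateBR"),yaw("footR","footL")-90)
print("scene", "lip",ps(135,410,80),ps(205,455,80),"bar",ps(647,192,165),ps(587,290,165), "foot", ps(447,520,0),ps(232,440,0),ps(548,375,0))
E
```

```text
lipL [441.2 275.9  70. ]
lipR [442.6 237.8  70. ]
chuteTL [505.2 279.1  80. ]
chuteTR [506.5 242.   80. ]
barB [583.2 113.  165. ]
barF [522.2 109.1 165. ]
gateFL [520.1 157.5 124. ]
gateFR [523.3  97.8 124. ]
gateBR [585.5 102.5 124. ]
railL [502.8 290.1 130. ]
railR [511.9 170.3 130. ]
footL [501.5 296.8   0. ]
footR [511.1 165.6   0. ]
knob [559.9 232.6 185. ]
3.6 3.0 4.400000000000006 2.0999999999999943 4.3 4.200000000000003
scene lip [439.02331413 269.16305931  80.        ] [433.3213417  229.99748558  80.        ] bar [580.02746055 110.75627667 165.        ] [519.31246765 102.96118035 165.        ] foot [513.43066125 166.54582709   0.        ] [504.26505393 273.05038883   0.        ] [610.90751371 173.9575211    0.        ]
```

Request:
{"api": "apply_moves", "payload": {"moves": [[-1,[4,-4.4,0],0.06],[-1,[8,-8.8,0],0.12],[-1,[12,-13.3,0],0.18],[-1,[16,-17.7,0],0.24],[-1,[18.5,-22.7,0],0.3],[-1,[21,-27.7,0],0.335],[-1,[23.5,-32.7,0],0.335],[-1,[26,-37.7,0],0.335],[-1,[27.5,-42.7,0],0.335],[-1,[27.3,-48,0],0.335],[-1,[27,-53.5,0],0.335],[-1,[26.8,-59,0],0.335]]}}

```text
time: 2.4
tool_pos: [438.5, 35.4, 405.1]
orientation: [0.483, 0.517, -0.517, -0.482]
ft_force: [0.4, 0.1, 0.7]
gripper_width: 85.7
```

Request:
{"api": "apply_moves", "payload": {"moves": [[-1,[-0.1,-5,-1],0],[-1,[-0.2,-10,-3],0],[-1,[-0.3,-15.4,-6],0],[-1,[-0.3,-15.4,-10],0],[-1,[-0.3,-15.4,-14],0],[-1,[-0.3,-15.4,-17],0],[-1,[-0.3,-15.4,-17],0]]}}

```text
time: 3.28
tool_pos: [435.3, -116.7, 233.3]
orientation: [-0.481, -0.516, 0.518, 0.484]
ft_force: [0.6, -0.4, 1.0]
gripper_width: 85.3
```

```bash
python3 - <<'E'
from h import *
for n in("scene","top"):
    im=snap(n,n+"1.png")
    for k in("jar",):
        print(k,[(round(d["conf"],2),to_world(n,d["location"]).round(1)) for d in vision.pinpoint(k,n)[:3]])
a=cv2.imread("pics/scene1.png")[250:400,320:480];b=cv2.imread("pics/top1.png")[200:320,350:480]
cv2.imwrite("pics/c1.png",np.hstack([cv2.resize(a,(400,400)),cv2.resize(b,(400,400))]))
s=monitor.get_state(); print(s["tool_pos"],s["time"])
E
```

```text
jar [(0.69, array([ 436.2, -119.1,   -0. ]))]
jar [(0.43, array([ 435.9, -116.2,   -1.8]))]
[ 436.33120735 -116.93984873  235.99754274] 3.475
```

View pics/c1.png

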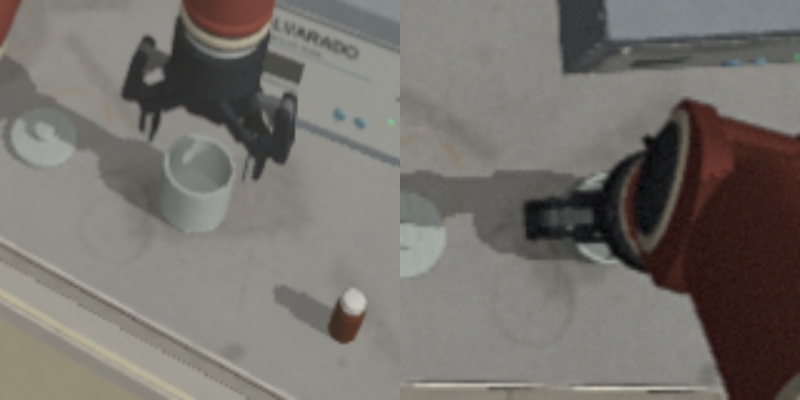

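Request:
{"api": "apply_moves", "payload": {"moves": [[-1,[0,-0.05,-2.5],0],[-1,[0,-0.05,-4.5],0],[-1,[0,-0.05,-4.5],0],[1,[0,-0.05,-4.5],0],[1,[0,-0.05,-4.5],0],[1,[0,-0.05,-4.5],0],[1,[0,-0.05,-4.5],0],[1,[0,-0.05,-4.5],0],[1,[0,-0.05,-4.5],0]]}}

```text
time: 4.6
tool_pos: [436.2, -117.5, 191.4]
orientation: [0.483, 0.518, -0.517, -0.481]
ft_force: [-1.5, -0.1, 6.1]
gripper_width: 63.0
```

Request:
{"api": "apply_moves", "payload": {"moves": [[1,[0,0,1],0],[1,[0,0,3],0],[1,[0,0,5],0],[1,[0,0,5],0]]}}

```text
time: 5.1
tool_pos: [436.1, -117.4, 241.3]
orientation: [0.484, 0.518, -0.516, -0.481]
ft_force: [-0.5, 0.2, -3.1]
gripper_width: 63.0
```

```bash
python3 - <<'E'
from h import *
for n in("scene","top"):
    im=snap(n,n+"2.png")
    for k in("jar",):
        print(k,[(round(d["conf"],2),to_world(n,d["location"]).round(1)) for d in vision.pinpoint(k,n)[:3]])
a=cv2.imread("pics/scene2.png")[250:400,320:480];b=cv2.imread("pics/top2.png")[200:320,350:480]
cv2.imwrite("pics/c2.png",np.hstack([cv2.resize(a,(400,400)),cv2.resize(b,(400,400))]))
s=monitor.get_state(); print(s["tool_pos"],s["ft_force"],s["gripper_width"],s["time"])
E
```

```text
jar [(0.96, array([ 436.5, -118.7,   47.4]))]
jar [(0.55, array([ 435.7, -115.2,   49.1]))]
[ 435.37504567 -117.21373148  239.18073825] [-0.31594893  0.28930963 -3.06914426] 63.16578539139588 5.3
```

View pics/c2.png

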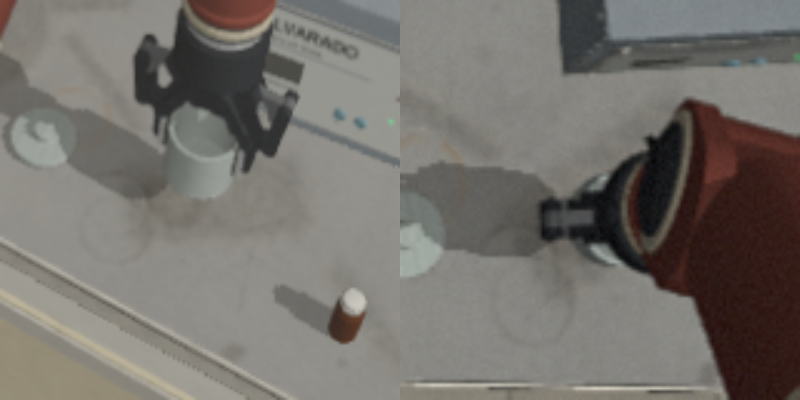

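Request:
{"api": "apply_moves", "payload": {"moves": [[1,[-0.1,3,0],0],[1,[-0.2,8,0],0],[1,[-0.4,13.5,0],0],[1,[-0.6,19,0],0],[1,[-2,24,0],0],[1,[-4,29,0],0],[1,[-6,33.5,0],0],[1,[-7.2,36.7,0],0],[1,[-7.2,36.7,-2],0],[1,[-7.2,36.7,-4],0],[1,[-7.2,36.7,-4.6],0],[1,[-7.2,36.7,-4.6],0]]}}

```text
time: 6.8
tool_pos: [363.7, 249.5, 193.2]
orientation: [-0.482, -0.516, 0.517, 0.483]
ft_force: [-0.0, 0.5, -3.9]
gripper_width: 63.1
```

```bash
python3 - <<'E'
from h import *
for n in("scene","top"):
    im=snap(n,n+"3.png")
    for k in("jar","gate_bar","magazine","index_block_top"):
        print(k,[(round(d["conf"],2),to_world(n,d["location"]).round(1)) for d in vision.pinpoint(k,n)[:3]])
a=cv2.imread("pics/scene3.png")[180:300,220:350];b=cv2.imread("pics/top3.png")[170:300,200:330]
cv2.imwrite("pics/c3.png",np.hstack([cv2.resize(a,(400,400)),cv2.resize(b,(400,400))]))
s=monitor.get_state(); print(s["tool_pos"],s["ft_force"],s["gripper_width"],s["time"])
E
```

```text
jar [(0.56, array([365.3, 246.9,   2.6]))]
gate_bar [(0.96, array([552.8, 107.7, 154.3]))]
magazine [(0.67, array([523.3, 230.4,  -0.7]))]
index_block_top [(0.71, array([362. , 247.6,   1.2])), (0.51, array([558.9, 229.1, 166.9]))]
jar [(0.51, array([362.6, 250.3,   1.2]))]
gate_bar [(0.7, array([529.9, 234.2,   1.1]))]
magazine [(0.67, array([5.292e+02, 2.386e+02, 4.000e-01]))]
index_block_top [(0.58, array([559. , 235.1, 170.6])), (0.24, array([527.4, 265.5, 158.8]))]
[363.73670204 249.68142867 193.90642741] [-0.14473014 -0.170579   -3.19198114] 63.19148272424606 7.3
```

View pics/c3.png

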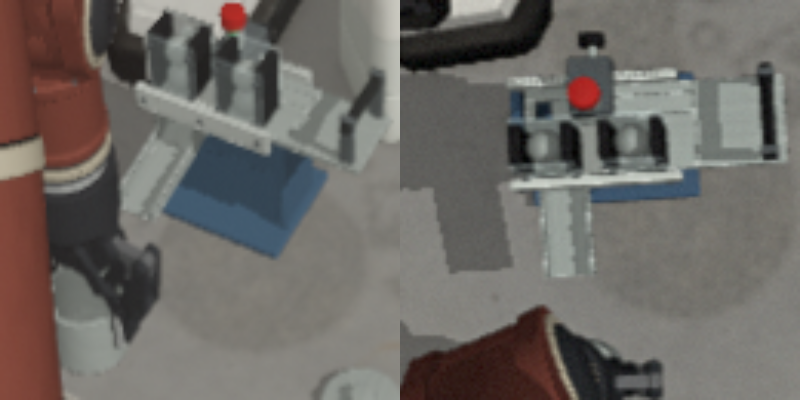

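Request:
{"api": "apply_moves", "payload": {"moves": [[1,[0,0.1,-0.2],0],[1,[1,0.1,-0.25],0],[1,[2,0.15,-0.25],0],[1,[3,0.2,-0.25],0],[1,[4,0.25,-0.25],0],[1,[4.6,0.25,-0.25],0],[1,[4.9,0.26,-0.25],0],[1,[4.9,0.26,-0.25],0]]}}

```text
time: 8.3
tool_pos: [410.9, 252.3, 191.5]
orientation: [-0.481, -0.516, 0.519, 0.483]
ft_force: [-5.2, 0.1, 6.7]
gripper_width: 62.9
```

```bash
python3 - <<'E'
from h import *
for n in("scene","top"):
    im=snap(n,n+"4.png")
    for k in("jar",):
        print(k,[(round(d["conf"],2),to_world(n,d["location"]).round(1)) for d in vision.pinpoint(k,n)[:3]])
a=cv2.imread("pics/scene4.png")[180:300,220:350];b=cv2.imread("pics/top4.png")[170:300,200:330]
cv2.imwrite("pics/c4.png",np.hstack([cv2.resize(a,(400,400)),cv2.resize(b,(400,400))]))
s=monitor.get_state(); print(s["tool_pos"],s["ft_force"],s["gripper_width"],s["time"])
E
```

```text
jar [(0.97, array([408.9, 254. ,   1.3]))]
jar [(0.56, array([409. , 254.8,   0.9]))]
[410.91264032 252.28437863 191.55455491] [-5.38551807 -0.40363199  6.93297736] 62.73648479443449 8.5
```

View pics/c4.png

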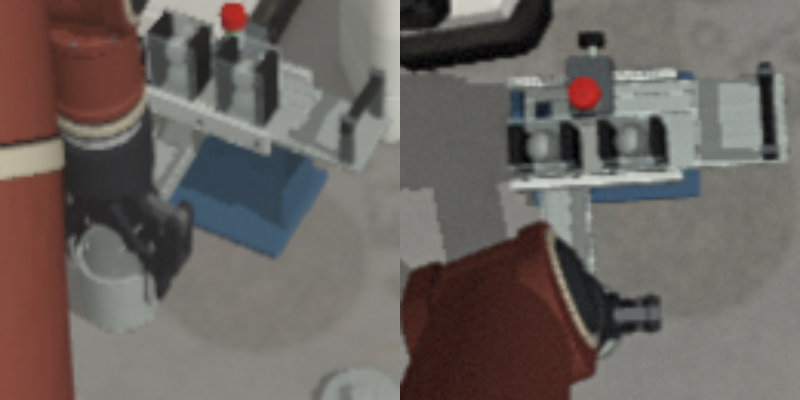

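Request:
{"api": "apply_moves", "payload": {"moves": [[1,[0.2,0,0],0],[1,[0.2,0,0.05],0],[-1,[0.2,0,0.1],0],[-1,[0.2,0,0.1],0],[-1,[0.2,0,0.1],0],[-1,[0.2,0,0.1],0],[-1,[0,0,2],0],[-1,[0,0,5],0],[-1,[0,0,10],0],[-1,[-2,0,15],0],[-1,[0,-5,18],0],[-1,[0,-10,21],0]]}}

```text
time: 10.0
tool_pos: [413.4, 151.4, 402.7]
orientation: [0.483, 0.518, -0.517, -0.481]
ft_force: [0.5, -0.1, -0.2]
gripper_width: 85.6
```

```bash
python3 - <<'E'
from h import *
for n in("scene","top"):
    im=snap(n,n+"5.png")
    for k in("jar","gate_bar","magazine","index_block_top"):
        print(k,[(round(d["conf"],2),to_world(n,d["location"]).round(1)) for d in vision.pinpoint(k,n)[:3]])
a=cv2.imread("pics/scene5.png")[180:300,220:350];b=cv2.imread("pics/top5.png")[170:300,200:330]
cv2.imwrite("pics/c5.png",np.hstack([cv2.resize(a,(400,400),interpolation=2),cv2.resize(b,(400,400),interpolation=2)]))
s=monitor.get_state(); print(s["tool_pos"],s["ft_force"],s["gripper_width"],s["time"])
E
```

```text
jar [(0.84, array([ 4.132e+02,  2.520e+02, -4.000e-01]))]
gate_bar [(0.75, array([554.3, 110.2, 156.6]))]
magazine [(0.88, array([525.3, 230.6,   1.8]))]
index_block_top []
jar [(0.74, array([ 391.7, -283.2,   -2.8]))]
gate_bar [(0.57, array([556. , 113.6, 162.1]))]
magazine [(0.63, array([526.4, 231.7,  -0.7]))]
index_block_top [(0.73, array([561. , 232.9, 170.2]))]
[412.48636784 153.30521668 400.42267402] [ 0.10588431 -0.17602411 -0.72031525] 85.3934394691426 10.5
```

View pics/c5.png

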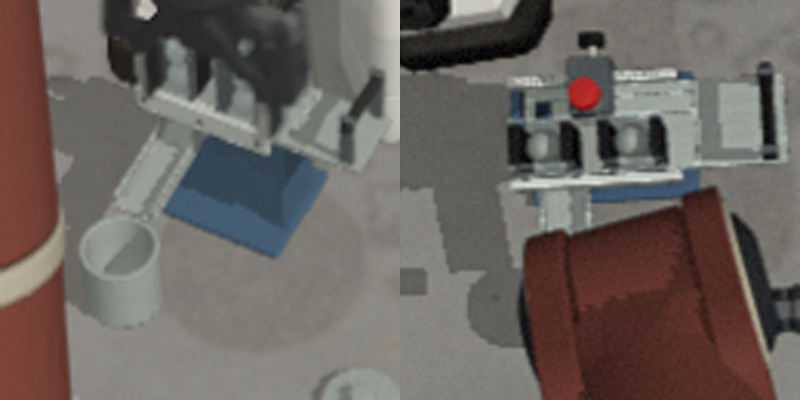

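Request:
{"api": "apply_moves", "payload": {"moves": [[0,[4.5,-1.4,0],0],[0,[9,-2.8,0],0],[0,[13,-4,0],0],[0,[14,-4.3,-2],0],[0,[14,-4.3,-4],0],[0,[14,-4.3,-4],0]]}}

```text
time: 11.25
tool_pos: [551.3, 110.1, 358.4]
orientation: [-0.48, -0.515, 0.519, 0.484]
ft_force: [-1.0, -0.5, 0.2]
gripper_width: 42.7
```

```bash
python3 - <<'E'
from h import *
for n in("scene","top"):
    im=snap(n,n+"6.png")
    for k in("jar","gate_bar"):
        print(k,[(round(d["conf"],2),to_world(n,d["location"]).round(1)) for d in vision.pinpoint(k,n)[:3]])
a=cv2.imread("pics/scene6.png")[160:280,230:360];b=cv2.imread("pics/top6.png")[170:300,220:350]
cv2.imwrite("pics/c6.png",np.hstack([cv2.resize(a,(400,400),interpolation=2),cv2.resize(b,(400,400),interpolation=2)]))
s=monitor.get_state(); print(s["tool_pos"],s["ft_force"],s["gripper_width"],s["time"])
E
```

```text
jar []
gate_bar [(0.68, array([551.7, 105.6, 154.7]))]
jar [(0.87, array([ 4.172e+02,  2.532e+02, -1.000e-01])), (0.55, array([560.7, 232.8, 168.5]))]
gate_bar []
[552.68143025 109.53315413 362.03731192] [ 0.63011429 -0.45762138  0.50054815] 42.77433430433097 11.55
```

View pics/c6.png

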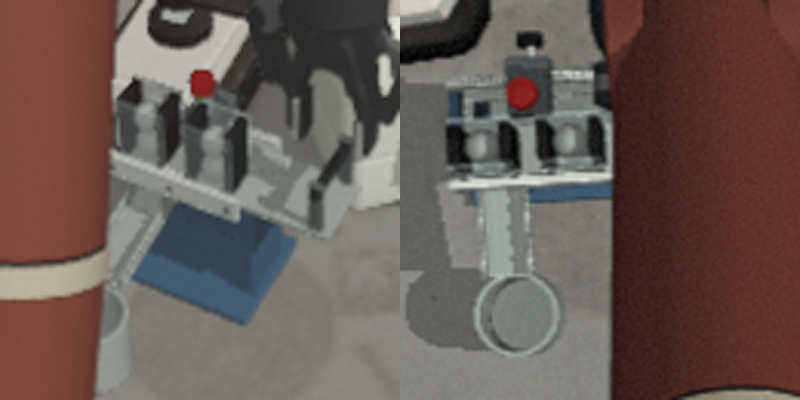

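```bash
python3 - <<'E'
from h import *
im=cv2.imread("pics/top6.png")
cv2.imwrite("pics/c6b.png",cv2.resize(im[225:292,240:290],None,fx=10,fy=9,interpolation=2)[:600])
E
```

```text
(no output)
```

View pics/c6b.png

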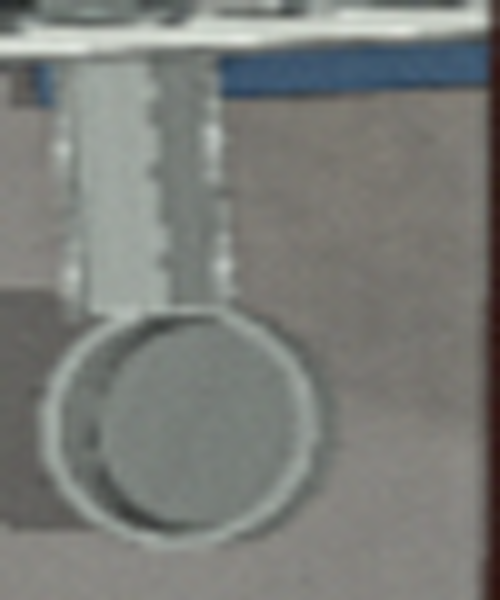

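```bash
python3 - <<'E'
from h import *
f=lambda u,v,z: ray("top",(240+u/10-.45,225+v/9-.45),z)
j=f(180.5,421.5,58); print(j, f(43,421,58),f(318,421,58))
for z in(66,80):
    a,b=f(70,312,z),f(236,310,z); m=(a+b)/2; print(z,m,np.hypot(*(a-b)[:2]), m[:2]-27*np.array([.998,.068])-j[:2])
c=cam("top"); print(-c[1].T@c[2])
E
```

```text
[414.82694983 250.95113861  58.        ] [414.39747597 282.7341083   58.        ] [415.50903254 219.20575732  58.        ]
66 [442.73838987 256.87507014  66.        ] 38.1367050028865 [0.96544004 4.08793153]
80 [442.23848559 254.70964123  80.        ] 37.60624985671058 [0.46553576 1.92250262]
[ 406.79811811  101.19305962 1072.52029467]
```

Request:
{"api": "apply_moves", "payload": {"moves": [[0,[0,0,-1.5],0],[0,[0,0,-3],0],[0,[0,0,-4],0],[0,[0,0,-4.5],0],[0,[0,0,-4.5],0]]}}

```text
time: 12.18
tool_pos: [552.7, 109.2, 315.7]
orientation: [-0.482, -0.517, 0.517, 0.483]
ft_force: [0.5, 0.1, -0.3]
gripper_width: 42.8
```

```bash
python3 - <<'E'
from h import *
im=snap("scene","scene7.png")
print([(round(d["conf"],2),to_world("scene",d["location"]).round(1)) for d in vision.pinpoint("gate_bar","scene")[:3]])
cv2.imwrite("pics/c7.png",cv2.resize(cv2.imread("pics/scene7.png")[160:260,260:390],None,fx=6,fy=6,interpolation=2))
s=monitor.get_state(); print(s["tool_pos"],s["ft_force"],s["gripper_width"],s["time"])
E
```

```text
[(0.75, array([414.8, 253.1,  -0. ])), (0.6, array([553.6, 108.5, 157.9])), (0.51, array([426.8, 491.8,   0. ]))]
[552.93266739 109.23922631 316.44855601] [-0.06952055  0.05749824  0.65522537] 42.84285222368551 12.275
```

View pics/c7.png

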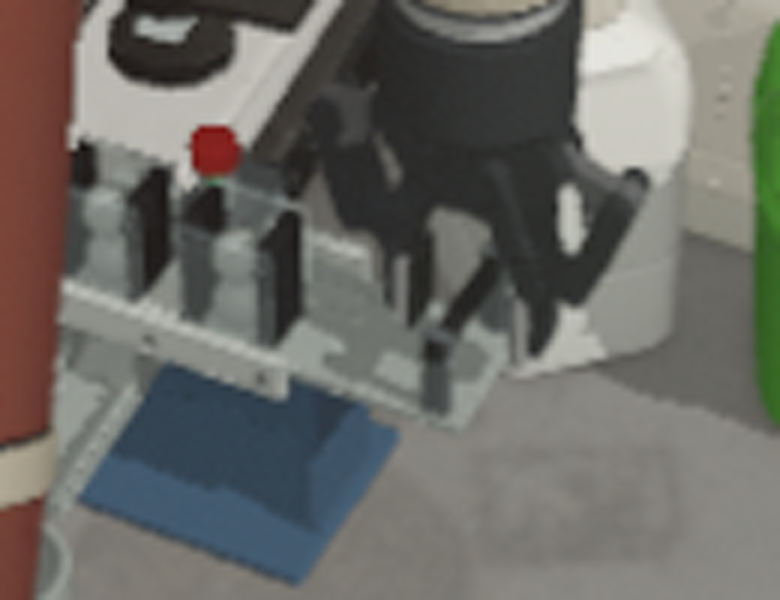

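Fingers straddle the bar (at about (460,310) in the crop). Close on it.

Request:
{"api": "apply_moves", "payload": {"moves": [[1,[0,0,0],0],[1,[0,0,0],0],[1,[0,0,0],0],[1,[0,0,0],0],[1,[0,0,0],0],[1,[0,0,0],0],[1,[0,0,0],0]]}}

```text
time: 13.15
tool_pos: [552.8, 110.5, 316.7]
orientation: [0.482, 0.518, -0.517, -0.482]
ft_force: [-0.7, 4.6, 5.2]
gripper_width: 7.2
```

```bash
python3 - <<'E'
from h import *
import time
im=snap("scene","scene8.png")
cv2.imwrite("pics/c8.png",cv2.resize(cv2.imread("pics/scene8.png")[160:260,260:390],None,fx=6,fy=6,interpolation=2))
s=monitor.get_state(); print(s["tool_pos"],s["ft_force"],s["moment"],s["gripper_width"],s["time"])
E
```

```text
[552.76561242 110.48907499 316.70332577] [-1.41879838  4.03360261  4.79068261] [1.04078155 0.25447163 0.04061004] 7.720468832567204 13.2
```

View pics/c8.png

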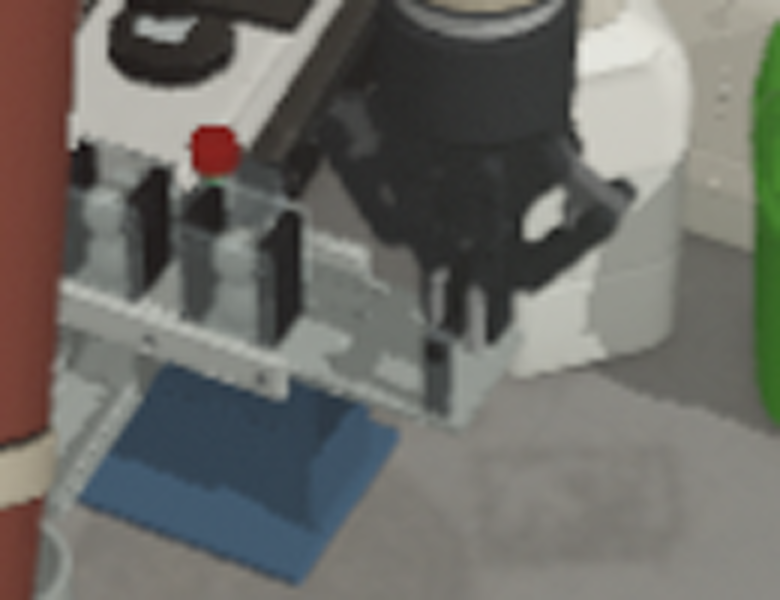

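Request:
{"api": "apply_moves", "payload": {"moves": [[1,[0.01,-0.2,0],0],[1,[0.03,-0.4,0],0],[1,[0.04,-0.6,0],0],[1,[0.05,-0.8,0],0],[1,[0.07,-1.0,0],0],[1,[0.08,-1.2,0],0],[1,[0.1,-1.4,0],0],[1,[0.11,-1.6,0],0],[1,[0.12,-1.8,0],0],[1,[0.14,-2.0,0],0],[1,[0.15,-2.2,0],0],[1,[0.16,-2.4,0],0]]}}

```text
time: 14.7
tool_pos: [554.2, 91.1, 316.7]
orientation: [0.479, 0.521, -0.516, -0.483]
ft_force: [-1.0, 13.2, 5.2]
gripper_width: 7.9
```

```bash
python3 - <<'E'
from h import *
im=snap("scene","scene9.png")
cv2.imwrite("pics/c9.png",cv2.resize(cv2.imread("pics/scene9.png")[160:260,260:390],None,fx=6,fy=6,interpolation=2))
s=monitor.get_state(); print(s["tool_pos"],s["ft_force"],s["moment"],s["gripper_width"],s["time"])
E
```

```text
[554.24418757  90.65255581 316.7020281 ] [-1.57043765 12.56179113  4.39785474] [2.64734663 0.24988076 0.10721541] 7.663879995993163 14.75
```

View pics/c9.png

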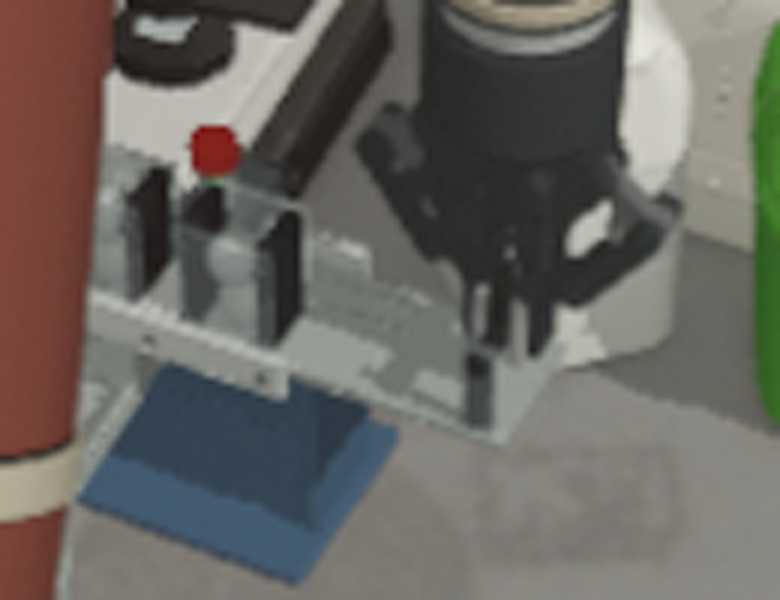

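Request:
{"api": "apply_moves", "payload": {"moves": [[1,[0.01,-0.15,0],0],[1,[0.02,-0.3,0],0],[1,[0.03,-0.45,0],0],[1,[0.04,-0.6,0],0],[1,[0.05,-0.75,0],0],[1,[0.06,-0.9,0],0],[1,[0.07,-1.05,0],0],[1,[0.08,-1.2,0],0]]}}

```text
time: 15.75
tool_pos: [555.2, 78.7, 316.7]
orientation: [0.479, 0.521, -0.516, -0.483]
ft_force: [-1.2, 12.4, 5.0]
gripper_width: 7.8
```

Request:
{"api": "apply_moves", "payload": {"moves": [[1,[0.01,-0.1,0],0],[1,[0.01,-0.2,0],0],[1,[0.02,-0.3,0],0],[1,[0.03,-0.4,0],0]]}}

```text
time: 16.25
tool_pos: [555.5, 74.2, 316.7]
orientation: [0.48, 0.52, -0.516, -0.483]
ft_force: [-0.3, 10.2, 3.9]
gripper_width: 7.8
```

Request:
{"api": "apply_moves", "payload": {"moves": [[1,[0.01,-0.1,0],0],[1,[0.01,-0.2,0],0],[1,[0.02,-0.3,0],0],[1,[0.03,-0.4,0],0]]}}

```text
time: 16.75
tool_pos: [555.8, 70.5, 316.7]
orientation: [0.479, 0.52, -0.516, -0.483]
ft_force: [-1.1, 13.4, 4.4]
gripper_width: 7.9
```

Request:
{"api": "apply_moves", "payload": {"moves": [[1,[0.01,-0.1,0],0],[1,[0.01,-0.2,0],0],[1,[0.02,-0.3,0],0],[1,[0.03,-0.4,0],0]]}}

```text
time: 17.25
tool_pos: [555.9, 69.4, 316.7]
orientation: [0.478, 0.522, -0.515, -0.484]
ft_force: [-1.5, 18.2, 4.8]
gripper_width: 7.7
```

```bash
python3 - <<'E'
from h import *
im=snap("scene","scene10.png"); it=snap("top","top10.png")
A=[cv2.resize(cv2.imread(f"pics/scene{i}.png")[165:215,270:330],None,fx=6.6,fy=6.6,interpolation=2) for i in(9,10)]
cv2.imwrite("pics/c10.png",np.hstack(A))
cv2.imwrite("pics/c10t.png",cv2.resize(it[170:290,200:330,::-1],None,fx=5,fy=5,interpolation=2))
for i in(8,9,10):
    h=cv2.cvtColor(cv2.imread(f"pics/scene{i}.png")[165:215,270:330],cv2.COLOR_BGR2HSV)
    m=((h[...,0]<8)|(h[...,0]>172))&(h[...,1]>150); ys,xs=np.nonzero(m); print(i,m.sum(),xs[ys<40].mean()+270,ys[ys<40].mean()+165,ys.min()+165)
print(proj("scene",[560,232,190]),proj("scene",[560,232,184]))
s=monitor.get_state(); print(s["tool_pos"],s["ft_force"],s["moment"],s["gripper_width"],s["time"])
E
```

```text
8 55 295.21818181818185 184.52727272727273 181
9 55 295.21818181818185 184.52727272727273 181
10 51 295.3529411764706 186.1764705882353 183
[294.93733336 181.23719988] [295.03194286 183.14170337]
[555.91015142  69.43423621 316.70596143] [-0.08101909 17.18379713  4.51430147] [3.54527881 0.254484   0.00531193] 7.788614197014566 17.35
```

View pics/c10.png

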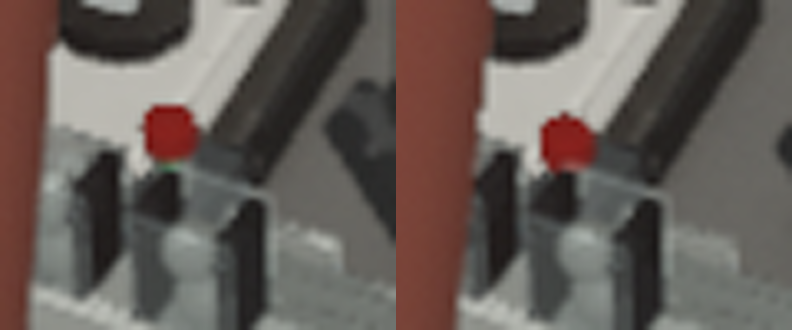

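View pics/c10t.png

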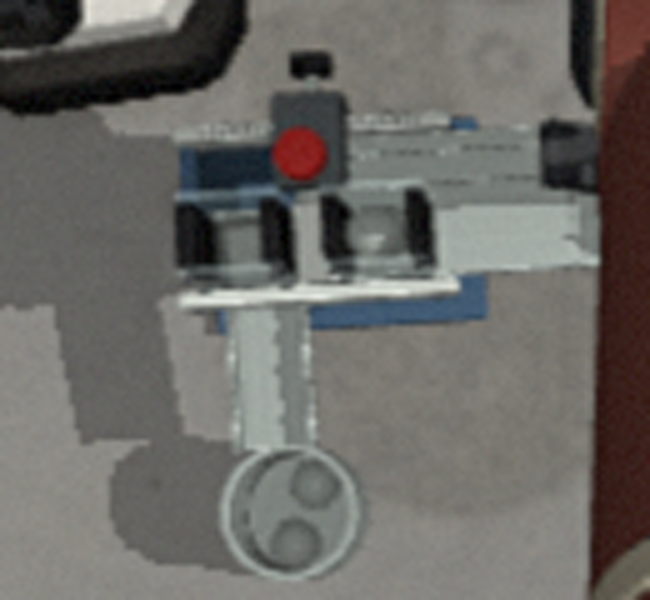

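Request:
{"api": "apply_moves", "payload": {"moves": [[1,[0,0.2,0],0],[1,[-0.02,0.4,0],0],[1,[-0.04,0.6,0],0],[1,[-0.05,0.75,0],0],[1,[-0.05,0.75,0],0]]}}

```text
time: 17.98
tool_pos: [555.7, 71.1, 316.7]
orientation: [0.481, 0.519, -0.516, -0.482]
ft_force: [-1.0, 6.6, 3.7]
gripper_width: 7.8
```

Request:
{"api": "apply_moves", "payload": {"moves": [[0.6,[-0.02,0.1,0],0],[0.3,[-0.02,0.1,0],0],[0,[-0.02,0.1,0],0],[0,[-0.02,0.1,0],0],[0,[-0.02,0.1,0],0],[0,[0,0,1.5],0],[0,[0,0,4],0],[0,[0,0,8],0],[0,[0,-5,10],0],[0,[0,-10,10],0],[0,[0,-15,10],0],[0,[0,-20,10],0]]}}

```text
time: 19.48
tool_pos: [555.3, -132.9, 417.7]
orientation: [0.483, 0.517, -0.517, -0.482]
ft_force: [0.7, -0.3, 0.2]
gripper_width: 42.8
```

```bash
python3 - <<'E'
from h import *
im=snap("scene","scene11.png"); it=snap("top","top11.png")
cv2.imwrite("pics/c11.png",np.hstack([cv2.resize(im[165:285,230:360,::-1],(400,400),interpolation=2),cv2.resize(it[170:290,200:330,::-1],(400,400),interpolation=2)]))
for n in("scene","top"):
  for i in(0,5,9,10,11):
    q=cv2.imread(f"pics/{n}{i}.png")
    if q is None: continue
    r=q[165:215,270:330] if n=="scene" else q[180:215,240:280]
    h=cv2.cvtColor(r,cv2.COLOR_BGR2HSV)
    m=((h[...,0]<8)|(h[...,0]>172))&(h[...,1]>150); ys,xs=np.nonzero(m); print(n,i,m.sum(),xs.mean().round(2),ys.mean().round(2))
for n,a in(("scene","scene"),("top","top")):
  for k in("jar","index_block_top","gate_bar","ball_a1_center","ball_b1_center","jar_lid","timer"):
    print(n,k,[(round(d["conf"],2),to_world(n,d["location"]).round(1)) for d in vision.pinpoint(k,n)[:2]])
s=monitor.get_state(); print(s["tool_pos"],s["ft_force"],s["gripper_width"],s["time"])
E
```

```text
scene 0 55 25.22 19.53
scene 5 0 nan nan
scene 9 55 25.22 19.53
scene 10 51 25.35 21.18
scene 11 0 nan nan
top 0 87 19.03 19.74
top 5 87 19.22 19.85
top 10 87 19.66 20.51
top 11 86 19.41 20.19
scene jar []
scene index_block_top []
scene gate_bar [(0.85, array([553.8,  72.2, 156.1]))]
scene ball_a1_center []
scene ball_b1_center []
scene jar_lid [(0.58, array([420.4,  29.4,  -2. ])), (0.31, array([ 391.6, -282.2,   -0.8]))]
scene timer [(0.84, array([427.2, 489.7,   0. ]))]
top jar [(0.56, array([414.9, 255.5,  -3.9]))]
top index_block_top [(0.58, array([561. , 235.4, 167. ]))]
top gate_bar [(0.67, array([560.6, 232.5, 166.5])), (0.65, array([557.2,  75.7, 163.1]))]
top ball_a1_center []
top ball_b1_center []
top jar_lid [(0.81, array([423. ,  32.8,   0.7]))]
top timer [(0.96, array([428.4, 494.6,  -0.5]))]
[ 555.55164757 -131.02741027  416.1840381 ] [ 0.25528953 -0.23278141  0.0507772 ] 42.935952589066815 20.275<stdin>:10: RuntimeWarning: Mean of empty slice.
  ret = ret.dtype.type(ret / rcount)
[ WARN:0@10.256] global loadsave.cpp:275 findDecoder imread_('pics/top9.png'): can't open/read file: check file path/integrity
```

View pics/c11.png

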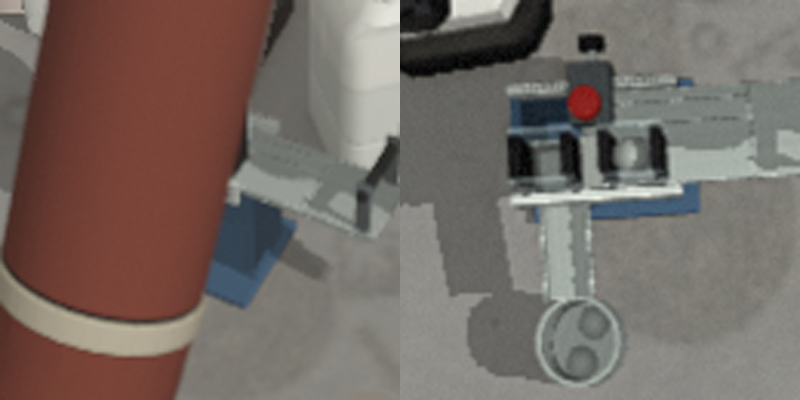

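Request:
{"api": "apply_moves", "payload": {"moves": [[0,[-3,-5,0],0],[0,[-6,-10,0],0],[0,[-9,-14,0],0],[0,[-9,-14,0],0],[0,[-9,-14,0],0]]}}

```text
time: 20.9
tool_pos: [465.8, -270.8, 416.2]
orientation: [0.482, 0.517, -0.517, -0.482]
ft_force: [-0.1, 0.1, 0.2]
gripper_width: 42.7
```

```bash
python3 - <<'E'
from h import *
im=snap("scene","scene12.png"); it=snap("top","top12.png")
cv2.imwrite("pics/c12.png",np.hstack([cv2.resize(im[165:285,230:360,::-1],(400,400),interpolation=2),cv2.resize(it[170:290,200:330,::-1],(400,400),interpolation=2)]))
for n in("scene","top"):
  for i in(0,12):
    q=cv2.imread(f"pics/{n}{i}.png")
    r=q[165:215,270:330] if n=="scene" else q[180:215,240:280]
    h=cv2.cvtColor(r,cv2.COLOR_BGR2HSV)
    m=((h[...,0]<8)|(h[...,0]>172))&(h[...,1]>150); ys,xs=np.nonzero(m); print(n,i,m.sum(),xs.mean().round(2),ys.mean().round(2))
s=monitor.get_state(); print(s["tool_pos"],s["ft_force"],s["time"])
E
```

```text
scene 0 55 25.22 19.53
scene 12 0 nan nan
top 0 87 19.03 19.74
top 12 89 19.55 20.55
[ 466.58602434 -269.80790992  416.06738343] [-0.25117738  0.28551198  0.0203916 ] 21.0<stdin>:9: RuntimeWarning: Mean of empty slice.
  ret = ret.dtype.type(ret / rcount)
```

View pics/c12.png

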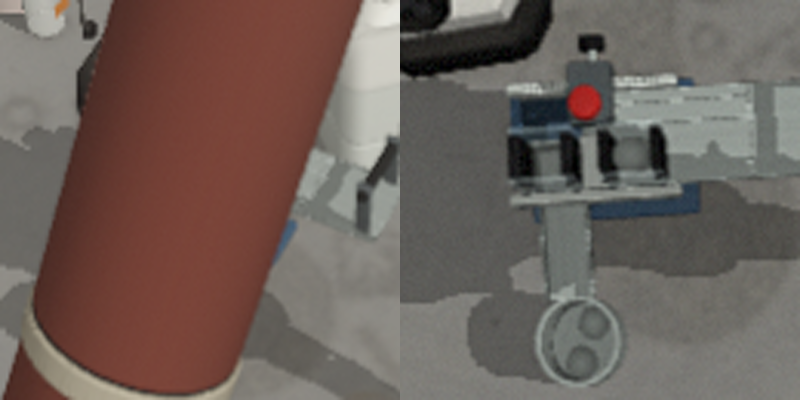

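```bash
python3 -c "
from workcell import close_job
print(close_job())"
```

```text
the job is handed in; nothing more can be done
None
```

The jar is standing under the chute, the gate is locked by the plunger, both end-chamber balls are in the jar, and the job was handed in at about 21 s.

- **Jar:** Measured in the top picture, its axis is about 2–4 mm from the drop point. It touched the bench a little early and slid the last stretch into place.
- **Gate:** I pulled it out slowly at a steady 10–13 N. At about 41 mm of travel the gate almost stopped and the pull rose to 18 N, well below the 33 N that would drag the block. I then eased off and let go of the bar.
- **Plunger:** At that stop, the scene picture showed the red knob about 1.65 px lower, against about 1.9 px expected for the 6 mm drop. The last top picture agrees with that and shows no sign that the block moved.
- **Balls:** The last top picture shows both balls in the jar and the next charge still in its chamber.
- **Bystanders:** The lid and timer were found within about 3 mm of where they started. The networks never found the vial, so I did not measure it, but the arm did not go near it.
- **Checks that disagreed or failed:**
  - The two cameras differ by about 3–5 mm sideways. I used values in between and checked them against the gripped jar.
  - Network readings of the gate bar after I let go suggest about 37 mm of travel, slightly less than the arm's reading at the lock.
  - The arm hid the knob in the last two scene pictures. The last scene view of it is from just before I let go of the bar.

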